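Press the prototype flask down into its sprung cradle

TASK

The prototype flask has toppled over on the desk. Stand it upright, set it foot first into the ring of the sprung cradle, then press it straight down until the ring is fully down at its stop, and finish while still holding it pressed down there: do not let go. Leave the other things on the desk where they are.

Things in the scene. Friction and masses are not known exactly. Their poses are not given: they have to be found in the camera images.
- flask_mid (a point): Loose flask, 150 mm long, about 0.2 kg, lying at the start. This point: on its axis, half-way along; z axis runs from foot to cap (up when upright). Grey round bulb, 68 mm diameter, centred 30 mm below the point; flat foot, 40 mm diameter, 75 mm below it. Lying, it rests on bulb and cap rim, axis dipping 7 degrees to the cap, and rolls if pushed. It stands by itself on its foot.
- flask_cap (a point): Centre of the flask's straight black cylindrical cap: 42 mm diameter, 55 mm long, on the flask's axis 47.5 mm from flask_mid. The cap's flat top is the flask's top end. Good to grip anywhere. Same axes as flask_mid.
- ring_top (a point): Centre of the top face of the cradle's aluminium ring, 62 mm above the desk when up; moves with the ring; z up. Hole 54 mm diameter, outside 80 mm, 10 mm thick. The flask's foot passes through the hole and its bulb rests on the ring: seated upright, flask_mid is about 50 mm above this point.
- cradle: The cradle's fixed part, origin at the underside: a round dark base, 124 mm diameter, 8 mm thick, fixed to the desk, with three steel posts with springs, 50 mm from its centre and 75 mm tall, that guide the ring.
- ring (a joint): How far the ring is pressed down, in m: 0 is up, 0.022 is the stop. It springs back; about 5 to 6 N starts it moving, about 11 to 12 N takes it to the stop. The flask's own weight does not press it down.
- mug: Bystander, leave alone: white ceramic mug, 80 mm wide, 92 mm tall; origin at the centre of its underside.
- can: Bystander, leave alone: plain copper-coloured drink can, 53 mm wide, 125 mm tall; origin at the centre of its underside.
- pump_bottle: Bystander, leave alone: clear plastic bottle with black cap, 68 mm wide, 140 mm tall, upright; origin at the centre of its underside.
- calculator: Bystander, leave alone: flat black desk calculator, 150 x 80 x 17 mm, long side along its x; origin at the centre of its underside.
- stapler: Bystander, leave alone: black and grey stapler, 130 x 34 x 42 mm, long side along its x; origin at the centre of its underside.
- shell_part: Bystander, leave alone: clear plastic prototype housing, 85 x 58 mm, 40 mm tall; origin at the centre of its underside.

How it is judged:
By the outcome, as a careful person would: the job done as asked, in the order asked, and still so for the second after the job is handed in, while the arm keeps its last pose, push and grip.
It also fails if it takes over 66 s, if anything falls off the work surface, if the arm or the gripper's body presses on something with over 40 N, if the wrist force passes 120 N, or if a joint passes its speed limit or range.

ROBOT

A 6-joint arm with a two-finger parallel gripper is mounted at the origin on the work surface. World frame = base frame: x ahead of the robot, y to its left, z up, the work surface at z = 0. Lengths are in m, angles in rad, forces in N, time in s.
With the tool pointing down it reaches from about 0.225 to 0.725 m from the base axis. Payload 3.1 kg.
Tool frame: the origin (TCP) lies at the very end of the fingers, on their centre line; the grasp point (between the pads) lies 19 mm behind it; z points along the fingers, y is the direction in which the jaws open and shut (so a half turn about z gives the same grasp; the last joint's range is limited). The gripper opens to 85 mm and grips with 20 to 120 N. Pads are 22 mm wide; open, the fingers measure 114 mm over their backs; the gripper's body (76 mm by 85 mm) begins 54 mm behind the grasp point. The pads swing forward as they close: fully open they stand 13 mm farther back than shut.
Start: joints at [-1.356, 0.048, 0.099, 1.622, 0, 1.443], TCP at [0.176, -0.494, 0.231] pointing down, gripper open.
Joint ranges: [-2.91, 2.91], [-0.99, 1.94], [-1.21, 1.42], [-2.12, 2.29], [-1.49, 1.47], [-3.14, 3.14]. Speed limits (rad/s): [2.79, 2.79, 3.14, 3.14, 3.14, 3.14].

INTERFACE

Orientations are given as [roll, pitch, yaw] about the fixed x, y, z axes, in that order (R = Rz(yaw) Ry(pitch) Rx(roll)).
In Python, from plant import sensors, optics, r gives the robot as it stands.
- The arm moves only by the shell command python3 -m creep 'ROWS' [OPENING] [FORCE]. ROWS is JSON, a list of rows, each a list of 6 numbers: the shift along the world's x, y, z in mm, then the turn, a rotation vector about the world's x, y, z in rad. A call has 1 to 10 rows; each row is the pose to reach, as a shift and turn from the pose measured when the call began; what a row does not reach only later rows make up. A row lasts 1/12 s, in which the tool goes at most 41.7 mm and 7.16 degrees, less where a joint would pass 70% of its speed; a pose out of reach is approached as far as the arm can. A call with a gripper value outside its range is refused whole. OPENING is the opening, from 0 (shut) to 1 (fully open), set as the call begins (- or left out, the last holds). The fingers move at their own pace and stop on an object; FORCE is the grip in N (left out, the last holds). Time passes only in rows, so rows that repeat a pose let the fingers close. It gives the time, the measured TCP pose, the force and the opening at its end, in the units of the state.
- sensors.get_state(): the state, without advancing time (a new reading comes with each control period).
- optics.capture(name): name is "side" or "top" or "wrist"; returns (picture, depth): 400x640x3 uint8, red, green, blue; 400x640 float32, m along the optical axis (not along the pixel's ray), 0 where there is no reading.
- optics.camera_info(name): a dict with "intrinsics" (3x3 intrinsics, pixels), "dist" ([k1, k2, p1, p2, k3] as OpenCV has them; the pictures are not rectified), "camera_from_world" (4x4, takes a point from world to camera coordinates). Camera axes: x right, y up, looking along -z (the intrinsics and any distortion apply to the point x, -y, -z); pixel columns grow to the right and rows downward; lengths in m; the calibration is good to about 2 mm. A picture is of the moment at which its call begins: read the wrist's pose just before it. camera_info takes no time and is no camera call; for the wrist camera it gives the pose at the moment of the call.
- r.finish_job(): hands the job in, once; it reports no verdict.
The state is a dict: "clock": time; "q": joint angles; "joint_vel": joint speeds; "effort": joint torques, N m; "ee_pos": TCP position; "tool_rot": TCP orientation; "force": force on the tool from outside, world axes, zero at the start; "moment": the same for the moment, N m; "opening": opening from 0.0 (shut) to 1.0 (fully open).
Only numpy, scipy, OpenCV 4.12 (cv2) and the standard library are available. Lean on these libraries where they do the work, as an engineer would, in place of code of your own. Each camera call takes 0.05 s, during which the arm holds its last target.

## Working session

There is one attempt and no reset: what is moved stays moved. The work goes in short steps, Python scripts to look and compute and a shell command to move; the robot and the scene stay as the last step left them, time stands still between calls to the robot, and variables do not carry over. Pictures are saved under pics/ and viewed, and the job is handed in when it is done.

```bash
ls; mkdir -p pics; cat > h.py <<'E'
import numpy as np, cv2, json
from plant import sensors, optics, r
def cap(n,f):
    ci=optics.camera_info(n); p,d=optics.capture(n)
    cv2.imwrite(f'pics/{f}.png',p[:,:,::-1]); np.savez(f'pics/{f}.npz',p=p,d=d,K=ci['intrinsics'],dist=ci['dist'],T=ci['camera_from_world'])
    return p,d,ci
def world(f,uv):
    z=np.load(f'pics/{f}.npz'); d=z['d']; out=[]
    for u,v in uv:
        n=cv2.undistortPoints(np.array([[[u,v]]],float),z['K'],z['dist'])[0,0]
        D=np.float64(d[int(round(v)),int(round(u))])
        c=np.array([n[0]*D,-n[1]*D,-D,1]); out.append((np.linalg.inv(z['T'])@c)[:3])
    return np.array(out)
def ray(f,u,v,zz):
    z=np.load(f'pics/{f}.npz'); n=cv2.undistortPoints(np.array([[[u,v]]],float),z['K'],z['dist'])[0,0]
    I=np.linalg.inv(z['T']); o=I[:3,3]; w=I[:3,:3]@np.array([n[0],-n[1],-1]); return o+w*(zz-o[2])/w[2]
def cloud(f):
    z=np.load(f'pics/{f}.npz'); d=z['d'].astype(float); h,w=d.shape
    u,v=np.meshgrid(np.arange(w),np.arange(h)); n=cv2.undistortPoints(np.stack([u,v],-1).reshape(-1,1,2).astype(float),z['K'],z['dist'])[:,0].reshape(h,w,2)
    c=np.stack([n[...,0]*d,-n[...,1]*d,-d,np.ones_like(d)],-1)
    P=(c@np.linalg.inv(z['T']).T)[...,:3]; P[d==0]=np.nan; return P
def proj(f,X):
    z=np.load(f'pics/{f}.npz'); X=np.atleast_2d(X); c=(z['T']@np.c_[X,np.ones(len(X))].T).T[:,:3]*[1,-1,-1]
    return cv2.projectPoints(c,np.zeros(3),np.zeros(3),z['K'],z['dist'])[0][:,0]
E
python3 - <<'E'
from h import *
np.set_printoptions(precision=3,suppress=True)
print(sensors.get_state())
for n in("side","top","wrist"): print(cap(n,n+'0')[2]['camera_from_world'])
E
```

```text
pics
{'clock': 0.0, 'q': array([-1.356,  0.049,  0.098,  1.622,  0.   ,  1.443]), 'joint_vel': array([ 0.   ,  0.001,  0.001, -0.001,  0.   , -0.001]), 'effort': array([  0.   , -33.878,  32.002,   0.02 ,  -0.   ,  -0.   ]), 'ee_pos': array([ 0.176, -0.494,  0.23 ]), 'tool_rot': array([-3.139, -0.   ,  0.343]), 'force': array([ 0.57 , -0.16 , -0.017]), 'moment': array([ 0.013, -0.006,  0.033]), 'opening': 0.9938939980529865}
[[ 0.993 -0.12  -0.004 -0.575]
 [ 0.09   0.721  0.687 -0.117]
 [-0.079 -0.682  0.727 -1.351]
 [ 0.     0.     0.     1.   ]]
[[-0.016 -1.    -0.019  0.02 ]
 [ 0.984 -0.019  0.176 -0.58 ]
 [-0.176 -0.016  0.984 -1.238]
 [ 0.     0.     0.     1.   ]]
[[ 0.336 -0.942 -0.002 -0.525]
 [ 0.895  0.319 -0.312  0.04 ]
 [ 0.294  0.103  0.95  -0.379]
 [ 0.     0.     0.     1.   ]]
```

View pics/side0.png

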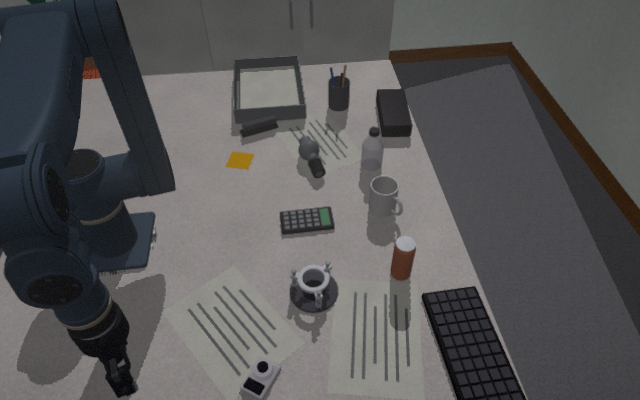

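View pics/top0.png

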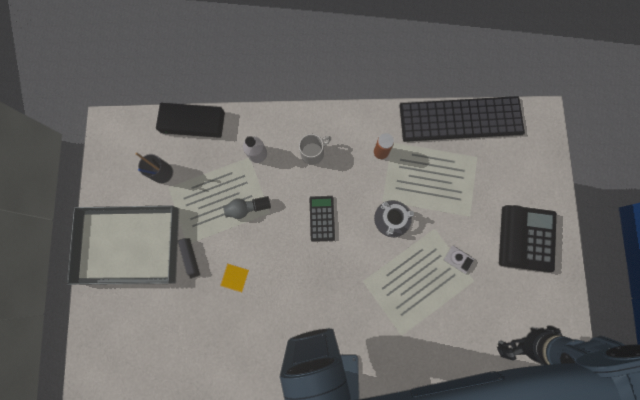

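View pics/wrist0.png

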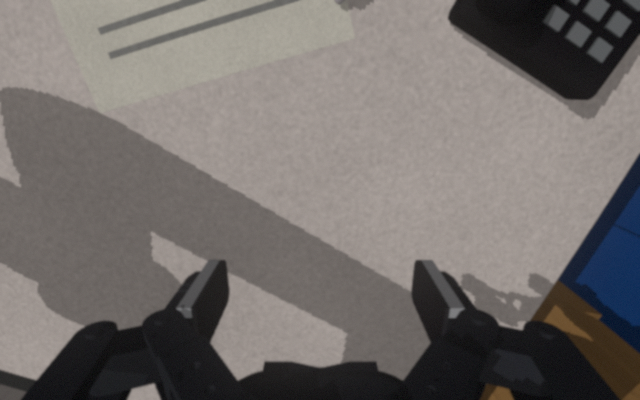

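```bash
python3 - <<'E'
from h import *
p=cv2.imread('pics/top0.png')
a=cv2.resize(p[160:260,190:300],None,fx=4,fy=4,interpolation=2);b=cv2.resize(p[170:270,340:440],None,fx=4,fy=4,interpolation=2)
cv2.imwrite('pics/c1.png',np.hstack([a,b])[:, :800])
np.set_printoptions(precision=3,suppress=True)
P=cloud('top0')
m=(P[...,2]>.015)&(P[...,0]>.2)&(P[...,0]<.75)
for n,(u0,u1,v0,v1) in dict(flask=(218,275,190,225),cradle=(370,425,195,245)).items():
    q=P[v0:v1,u0:u1]; k=m[v0:v1,u0:u1]; print(n,k.sum(),np.nanmin(q[k],0),np.nanmax(q[k],0),np.nanmedian(q[k],0))
for s in [(235,208),(237,209),(262,203),(256,204),(268,202),(320,218),(394,217),(230,160),(383,148),(312,150),(255,148),(188,258),(440,300),(460,258)]: print(s,world('top0',[s])[0])
E
```

```text
flask 663 [0.529 0.179 0.023] [0.603 0.33  0.072] [0.566 0.264 0.05 ]
cradle 397 [ 0.47  -0.281  0.015] [ 0.573 -0.181  0.08 ] [ 0.527 -0.216  0.062]
(235, 208) [0.559 0.288 0.066]
(237, 209) [0.556 0.281 0.065]
(262, 203) [0.577 0.204 0.046]
(256, 204) [0.574 0.224 0.044]
(268, 202) [0.581 0.185 0.041]
(320, 218) [0.528 0.016 0.016]
(394, 217) [ 0.528 -0.229  0.01 ]
(230, 160) [0.737 0.324 0.004]
(383, 148) [ 0.731 -0.187  0.121]
(312, 150) [0.764 0.04  0.012]
(255, 148) [0.746 0.219 0.102]
(188, 258) [0.403 0.442 0.043]
(440, 300) [ 0.256 -0.367  0.001]
(460, 258) [ 0.388 -0.427  0.043]
```

View pics/c1.png

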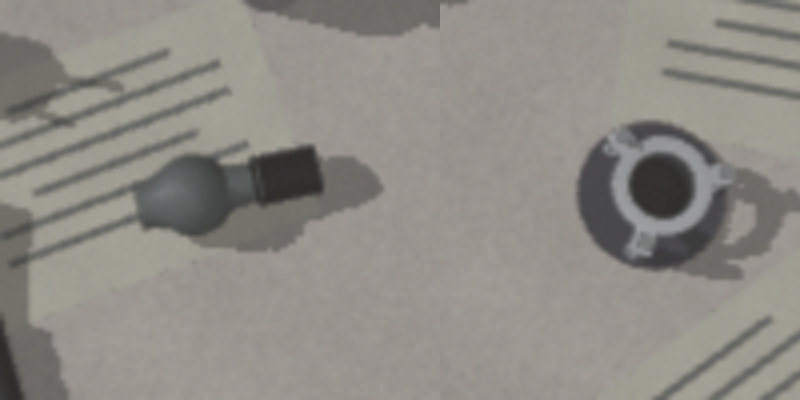

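```bash
python3 - <<'E'
from h import *
np.set_printoptions(precision=4,suppress=True)
B=ray('top0',238.5,208.8,.034); C=ray('top0',261.7,203.5,.0245+.003); print('ray',B,C,np.linalg.norm(B-C))
from scipy.optimize import least_squares
P=cloud('top0')[190:225,215:278].reshape(-1,3); P=P[P[:,2]>.028]
yaw=np.arctan2(*(C-B)[[1,0]])
def prof(s): # radius vs s from mid
    r=np.where(s>20e-3,.021,.014); b=np.sqrt(np.clip(.034**2-(s+.03)**2,0,None)); 
    return np.maximum(np.where(s>.02,.021,.012),b)
def f(p):
    x,y,z,a,d=p; ax=np.array([np.cos(a)*np.cos(d),np.sin(a)*np.cos(d),-np.sin(d)])
    v=P-[x,y,z]; s=v@ax; rr=np.linalg.norm(v-s[:,None]*ax,axis=1)
    sb=np.linalg.norm(v+.03*ax,axis=1)-.034
    cap=np.hypot(np.maximum(rr-.021,0)+np.minimum(0,np.maximum(rr-.021,-.02)), np.maximum(abs(s-.0475)-.0275,0))
    return np.where(np.abs(sb)<np.abs(cap),sb,cap)
z0=(B+C)/2
p=least_squares(f,[*z0[:2],.031,yaw,.12],loss='soft_l1',f_scale=.003)
print(p.x,np.median(abs(p.fun)),len(P))
x,y,z,a,d=p.x; ax=np.array([np.cos(a)*np.cos(d),np.sin(a)*np.cos(d),-np.sin(d)])
print('fit cap',p.x[:3]+.0475*ax,'bulb',p.x[:3]-.03*ax, np.degrees(a), np.degrees(yaw))
# ring
Q=cloud('top0')[190:250,360:430].reshape(-1,3); Q=Q[abs(Q[:,2]-.062)<.006]
q=least_squares(lambda c: np.maximum(np.hypot(*(Q[:,:2]-c).T)-.04,0)+np.maximum(.027-np.hypot(*(Q[:,:2]-c).T),0),Q[:,:2].mean(0),loss='soft_l1',f_scale=.003)
print('ring',q.x,len(Q)); print(ray('top0',340+659/4,170+186/4,.062),ray('top0',340+652/4,170+195/4,.004))
E
```

```text
ray [0.5612 0.2836 0.034 ] [0.5785 0.2081 0.0275] 0.07772143309858599
[ 0.5692  0.2589  0.0311 -1.3526  0.1324] 0.00179639024837671 651
fit cap [0.5794 0.2129 0.0248] bulb [0.5628 0.2879 0.035 ] -77.50009319442047 -77.04133799530553
ring [ 0.5234 -0.2249] 317
[ 0.5154 -0.5736  0.062 ] [ 0.5155 -0.5929  0.004 ]
```

```bash
cat > plan.py <<'E'
from h import *
from scipy.spatial.transform import Rotation as Rn
np.set_printoptions(precision=3,suppress=True)
def cur():
    s=sensors.get_state(); return s,np.array(s['ee_pos']),Rn.from_euler('xyz',s['tool_rot'])
def rotv(Rt): return (Rt*cur()[2].inv()).as_rotvec()
def toolR(t,y): 
    t=t/np.linalg.norm(t); y=y/np.linalg.norm(y); return Rn.from_matrix(np.c_[np.cross(y,t),y,t])
E
python3 - <<'E'
from plan import *
a=np.radians(-77.3); h=-np.array([np.cos(a),np.sin(a),0]); b=np.radians(43)
t=np.cos(b)*h+[0,0,-np.sin(b)]; y=np.cross([0,0,1],-h)
s,p,R=cur(); print('y',R.apply([0,1,0]),y,'t',t)
cap=np.array([.579,.210,.025])
print('rotv',rotv(toolR(t,y)),'pre shift mm',1000*(cap-.105*t-p),'grasp TCP',cap+.015*t)
print(ray('top0',394.75,170+186/4,.062),ray('top0',340+(652-440)/4,170+195/4,.004))
P=cloud('side0')[240:320,280:345].reshape(-1,3); Q=P[abs(P[:,2]-.062)<.004];print(Q[:,:2].mean(0),Q.min(0),Q.max(0))
E
```

```text
y [ 0.336 -0.942 -0.002] [ 0.976  0.22  -0.   ] t [-0.161  0.713 -0.682]
rotv [ 0.781 -0.432  1.361] pre shift mm [ 419.544  629.074 -133.743] grasp TCP [0.577 0.221 0.015]
[ 0.522 -0.223  0.062] [ 0.523 -0.227  0.004]
[ 0.525 -0.228] [ 0.469 -0.286  0.058] [ 0.574 -0.185  0.066]
```

```bash
python3 - <<'E'
from h import *
p=cv2.imread('pics/side0.png')
a=cv2.resize(p[120:190,270:340],None,fx=5,fy=5,interpolation=2);b=cv2.resize(p[250:320,280:350],None,fx=5,fy=5,interpolation=2)
cv2.imwrite('pics/c2.png',np.hstack([a,b]))
E
```

```text
(no output)
```

View pics/c2.png

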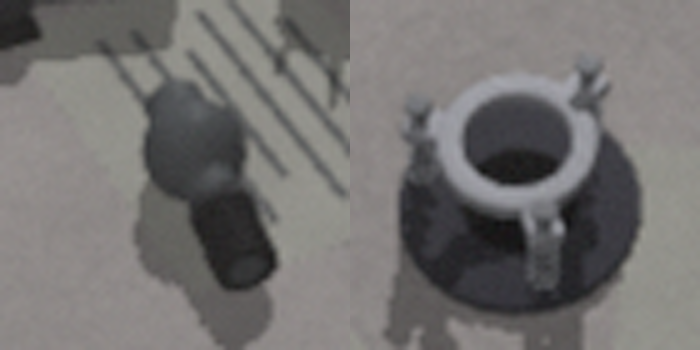

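```bash
python3 - <<'E'
from h import *
np.set_printoptions(precision=4,suppress=True)
print('ring',ray('side0',313.6,278.2,.062),'base',ray('side0',280+170/5,250+205/5,.006),'bulb',ray('side0',308.6,149,.034),'capend',ray('side0',319.4,173,.0215))
E
python3 -m creep '[[41,41,8,0,0,0],[82,82,16,0,0,0],[120,123,24,0.05,0,0.1],[156,164,32,0.1,-0.05,0.2],[190,205,40,0.15,-0.08,0.3],[224,246,40,0.2,-0.12,0.4],[258,287,40,0.26,-0.15,0.5],[290,328,40,0.32,-0.18,0.6],[320,369,40,0.38,-0.22,0.7],[340,410,40,0.44,-0.25,0.8]]' 1 20
```

```text
ring [ 0.5259 -0.2284  0.062 ] base [ 0.5257 -0.2289  0.006 ] bulb [0.5634 0.287  0.034 ] capend [0.5866 0.1843 0.0215]
clock: 0.98
ee_pos: [0.449, -0.1808, 0.2684]
tool_rot: [-2.982, -0.471, 1.126]
force: [0.6, -1.4, 0.0]
opening: 1.0
```

```bash
cat > tgt.py <<'E'
from plan import *
a=np.radians(-77.3); h=-np.array([np.cos(a),np.sin(a),0]); b=np.radians(43)
t=np.cos(b)*h+[0,0,-np.sin(b)]; y=np.cross([0,0,1],-h)
cap=np.array([.579,.210,.025])
s,p,R=cur(); print('q',s['q'],'rotv',rotv(toolR(t,y)),'pre',1000*(cap-.105*t-p),'grasp',1000*(cap+.015*t-p))
E
python3 tgt.py
```

```text
q [-0.774  0.194  0.245  1.946  0.382  1.14 ] rotv [ 0.336 -0.168  0.562] pre [ 146.909  315.894 -171.835] grasp [ 127.615  401.509 -253.675]
```

```bash
python3 -m creep '[[20,35,0,0.04,-0.02,0.07],[40,70,0,0.09,-0.04,0.14],[60,105,0,0.13,-0.06,0.21],[80,140,0,0.17,-0.08,0.28],[95,175,0,0.21,-0.1,0.35],[110,210,-15,0.25,-0.12,0.42],[125,245,-30,0.29,-0.14,0.49],[136,280,-45,0.336,-0.168,0.56],[147,316,-70,0.336,-0.168,0.562],[147,316,-100,0.336,-0.168,0.562]]'; python3 tgt.py
```

```text
clock: 1.82
ee_pos: [0.5972, 0.1407, 0.1686]
tool_rot: [3.136, -0.821, 1.802]
force: [-0.2, -1.0, 0.5]
opening: 0.993
q [-0.232  0.541  0.355  1.827  0.717  0.942] rotv [-0.002  0.003 -0.005] pre [ -1.282  -5.617 -71.94 ] grasp [ -20.576   79.998 -153.78 ]
```

```bash
python3 -m creep '[[-1,-6,-36,0,0.003,-0.005],[-1,-6,-55,0,0.003,-0.005],[-1,-6,-55,0,0.003,-0.005]]'; python3 - <<'E'
from tgt import *
cap_=__import__('h').cap
cap_('wrist','w1'); 
print(proj('w1',[cap,cap+.0275*np.array([.22,-.975,-.12]),[.5625,.2865,.034]]))
E
```

```text
clock: 2.07
ee_pos: [0.5926, 0.1356, 0.107]
tool_rot: [-3.127, -0.825, 1.784]
force: [-2.1, 0.4, -1.6]
opening: 0.998
q [-0.241  0.576  0.276  1.731  0.713  0.937] rotv [-0.003 -0.011 -0.002] pre [  3.276  -0.49  -10.426] grasp [-16.019  85.126 -92.266]
[[325.363 204.52 ]
 [325.571 236.666]
 [325.635 125.743]]
```

View pics/w1.png

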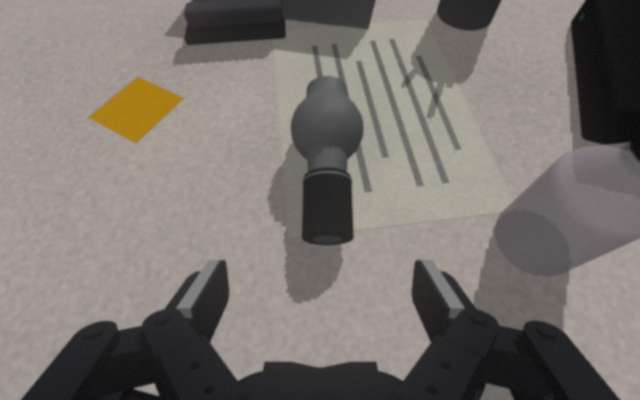

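```bash
python3 -m creep '[[2,4,-16,-0.003,-0.011,-0.002],[-1,17,-28,-0.003,-0.011,-0.002],[-5,33,-44,-0.003,-0.011,-0.002],[-8,50,-60,-0.003,-0.011,-0.002],[-11,64,-72,-0.003,-0.011,-0.002],[-13,72,-80,-0.003,-0.011,-0.002],[-13,72,-80,-0.003,-0.011,-0.002]]'; python3 - <<'E'
from tgt import *
cap_=__import__('h').cap
cap_('wrist','w2'); 
E
```

```text
clock: 2.7
ee_pos: [0.5802, 0.2087, 0.031]
tool_rot: [3.136, -0.82, 1.797]
force: [-0.2, 0.8, 0.3]
opening: 0.995
q [-0.132  0.554  0.098  1.468  0.757  1.073] rotv [-0.001  0.003 -0.001] pre [ 15.661 -73.652  65.655] grasp [ -3.633  11.963 -16.185]
```

View pics/w2.png

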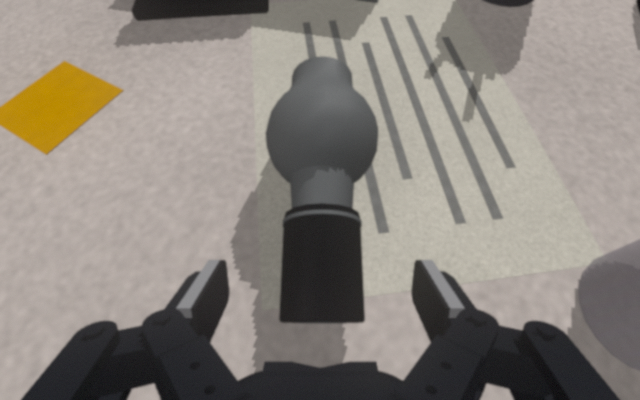

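```bash
python3 -m creep '[[-2,6,-8,0,0.003,0],[-4,12,-15,0,0.003,0],[-4,12,-15,0,0.003,0]]'; python3 -m creep '[[0,0,0,0,0,0],[0,0,0,0,0,0],[0,0,0,0,0,0],[0,0,0,0,0,0],[0,0,0,0,0,0],[0,0,0,0,0,0]]' 0 60;  python3 - <<'E'
from tgt import *
cap_=__import__('h').cap
cap_('wrist','w3'); 
E
```

```text
clock: 3.0
ee_pos: [0.5767, 0.2202, 0.0162]
tool_rot: [3.14, -0.821, 1.794]
force: [-0.7, -0.2, -1.2]
opening: 1.0
clock: 3.5
ee_pos: [0.5772, 0.2199, 0.0167]
tool_rot: [3.138, -0.82, 1.795]
force: [0.4, -0.5, 2.1]
opening: 0.47
q [-0.115  0.557  0.073  1.425  0.763  1.097] rotv [-0.001  0.002  0.   ] pre [ 18.674 -84.841  79.902] grasp [-0.621  0.775 -1.938]
```

View pics/w3.png

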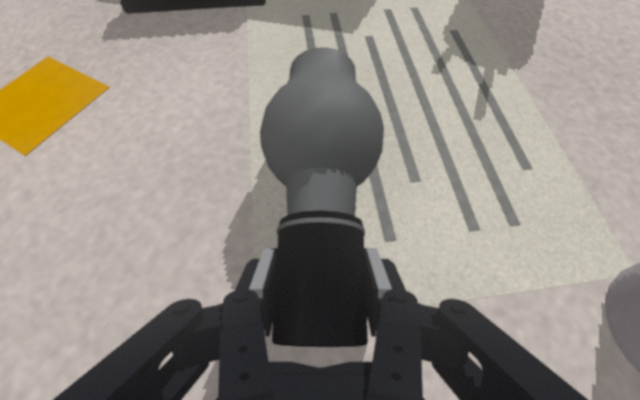

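```bash
python3 -m creep '[[0,0,15,0,0,0],[0,-5,40,0,0,0],[0,-15,70,0,0,0],[0,-25,100,-0.08,-0.02,0],[0,-35,130,-0.18,-0.04,0],[0,-45,160,-0.28,-0.06,0],[0,-60,190,-0.38,-0.085,0],[0,-75,220,-0.48,-0.11,0],[0,-90,240,-0.58,-0.13,0],[0,-110,250,-0.68,-0.153,0]]' 0 100;  python3 - <<'E'
from tgt import *
cap_=__import__('h').cap
cap_('wrist','w4'); 
E
```

```text
clock: 4.38
ee_pos: [0.5782, 0.1097, 0.2715]
tool_rot: [3.133, -0.117, 1.795]
force: [-0.8, 0.1, -3.3]
opening: 0.461
q [0.011 0.238 0.386 1.736 0.117 1.357] rotv [0.684 0.163 0.001] pre [  17.638   25.341 -174.916] grasp [  -1.657  110.956 -256.755]
```

View pics/w4.png

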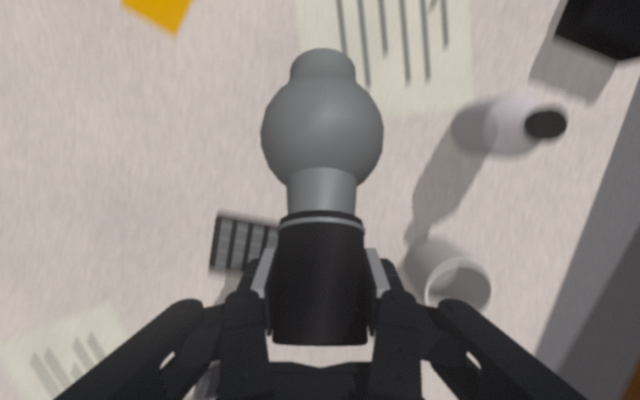

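```bash
python3 -m creep '[[-5,-30,0,-0.1,-0.022,0],[-10,-60,0,-0.2,-0.045,0],[-15,-95,0,-0.3,-0.068,0],[-20,-130,0,-0.4,-0.09,0],[-25,-165,0,-0.5,-0.113,0],[-30,-200,0,-0.6,-0.135,0],[-35,-235,0,-0.7,-0.158,0],[-40,-270,0,-0.8,-0.18,0],[-45,-305,0,-0.9,-0.203,0],[-51,-335,0,-0.966,-0.218,0]]'; python3 -c "
from plan import *
print(cur()[0]['q'],cur()[2].as_matrix())"
```

```text
clock: 5.27
ee_pos: [0.5256, -0.2263, 0.2686]
tool_rot: [-3.138, 0.877, 1.808]
force: [0.8, 0.2, -3.2]
opening: 0.46
[-0.123 -0.214 -0.316  1.074 -0.805  1.042] [[-0.151  0.973  0.177]
 [ 0.622  0.233 -0.748]
 [-0.769 -0.002 -0.64 ]]
```

```bash
python3 -m creep '[[0,-13,0,0,0,0],[0,-13,0,0,0,0],[0,-13,0,0,0,0]]'; python3 - <<'E'
from plan import *
for n in ('side','top'): cap(n,n+'5')
a=cv2.imread('pics/side5.png')[150:350,220:420]; b=cv2.imread('pics/top5.png')[130:330,300:500]
cv2.imwrite('pics/c5.png',cv2.resize(np.hstack([a,b]),None,fx=2,fy=2,interpolation=2))
print(cur()[1])
E
```

```text
clock: 5.52
ee_pos: [0.524, -0.2391, 0.2647]
tool_rot: [-3.131, 0.872, 1.813]
force: [-0.0, 0.4, -1.9]
opening: 0.458
[ 0.526 -0.239  0.268]
```

View pics/c5.png

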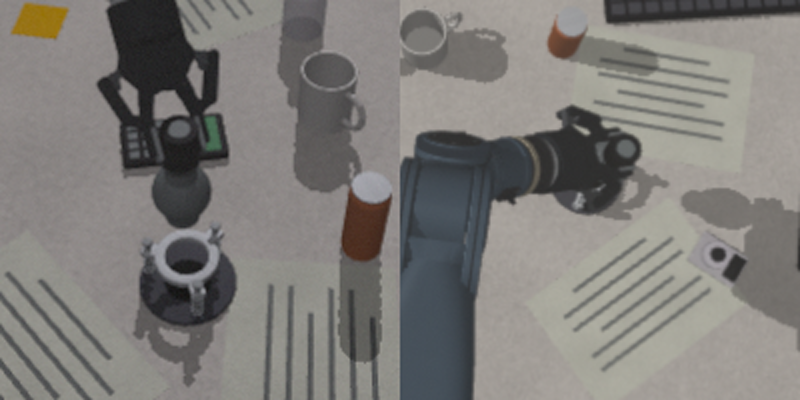

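```bash
cat > fl.py <<'E'
from plan import *
from scipy.optimize import least_squares
def crop(f,cx,cy,w,k,out):
    p=cv2.imread(f'pics/{f}.png')[cy-w:cy+w,cx-w:cx+w]; cv2.imwrite(f'pics/{out}.png',cv2.resize(p,None,fx=k,fy=k,interpolation=cv2.INTER_CUBIC))
def bulb(f,u0,u1,v0,v1,guess):
    P=cloud(f)[v0:v1,u0:u1].reshape(-1,3); P=P[~np.isnan(P[:,0])]
    P=P[abs(np.linalg.norm(P-guess,axis=1)-.034)<.01]
    s=least_squares(lambda c:np.linalg.norm(P-c,axis=1)-.034,guess,loss='soft_l1',f_scale=.002); return s.x,len(P),np.median(abs(s.fun))
E
python3 - <<'E'
from fl import *
z=np.array([.5245,-.2265,0])
_,p,R=cur(); t=R.apply([0,0,1]); c=p-.0185*t; print('cap pred',c)
print('bulb',bulb('side5',295,330,235,262,c-[0,0,.0775]),'pred',c-[0,0,.0775])
print('captop depth side',world('side5',[(309.5,214),(309,213),(310,215)]),'top',world('top5',[(412.5,205),(411,204)]))
print('proj captop',proj('side5',c+[0,0,.0275]),proj('top5',c+[0,0,.0275]),'bulb',proj('side5',c-[0,0,.0775]),'foot',proj('side5',c-[0,0,.1225]))
crop('side5',310,235,45,6,'c5a');crop('top5',410,205,40,6,'c5b')
a=cv2.imread('pics/c5a.png');b=cv2.imread('pics/c5b.png'); cv2.imwrite('pics/c5c.png',np.hstack([cv2.resize(a,(400,400)),cv2.resize(b,(400,400))]))
E
```

```text
cap pred [ 0.523 -0.225  0.28 ]
bulb (array([ 0.522, -0.229,  0.199]), 596, np.float64(0.0010509404800745394)) pred [ 0.523 -0.225  0.202]
captop depth side [[ 0.522 -0.232  0.303]
 [ 0.521 -0.227  0.301]
 [ 0.522 -0.235  0.303]] top [[ 0.519 -0.23   0.304]
 [ 0.522 -0.227  0.301]]
proj captop [[309.498 210.118]] [[410.806 203.44 ]] bulb [[310.715 241.501]] foot [[311.186 253.656]]
```

View pics/c5c.png

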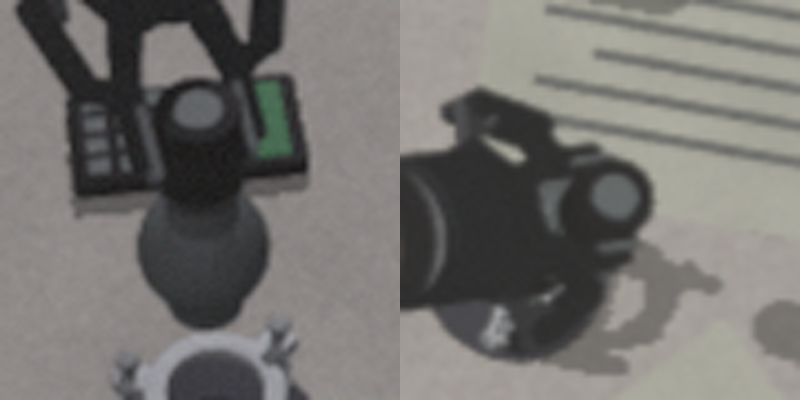

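```bash
python3 - <<'E'
from fl import *
for z in (.300,.304): print(ray('side5',310,214.1,z),ray('top5',412.6,204,z))
for z in(.198,.2): print(ray('side5',310.7,245.6,z))
E
```

```text
[ 0.523 -0.23   0.3  ] [ 0.522 -0.231  0.3  ]
[ 0.523 -0.233  0.304] [ 0.521 -0.23   0.304]
[ 0.522 -0.233  0.198]
[ 0.521 -0.235  0.2  ]
```

```bash
python3 -m creep '[[1,2,-15,0,0,0],[3,4,-30,0,0,0],[3,4,-45,0,0,0],[3,4,-60,0,0,0],[3,4,-72,0,0,0],[3,4,-72,0,0,0],[3,4,-72,0,0,0]]'; python3 - <<'E'
from fl import *
print(cur()[1],cur()[0]['tool_rot'])
for n in ('side','top'): cap(n,n+'6')
crop('side6',312,260,40,5,'c6a');crop('top6',405,215,40,5,'c6b')
cv2.imwrite('pics/c6.png',np.hstack([cv2.imread('pics/c6a.png'),cv2.imread('pics/c6b.png')]))
print('bulb',bulb('side6',290,335,255,290,np.array([.524,-.227,.127])))
E
```

```text
clock: 6.2
ee_pos: [0.5291, -0.2339, 0.1952]
tool_rot: [-3.135, 0.873, 1.812]
force: [0.1, -1.3, -1.9]
opening: 0.459
[ 0.529 -0.234  0.195] [-3.135  0.873  1.812]
bulb (array([ 0.527, -0.224,  0.128]), 512, np.float64(0.0010661053342758998))
```

View pics/c6.png

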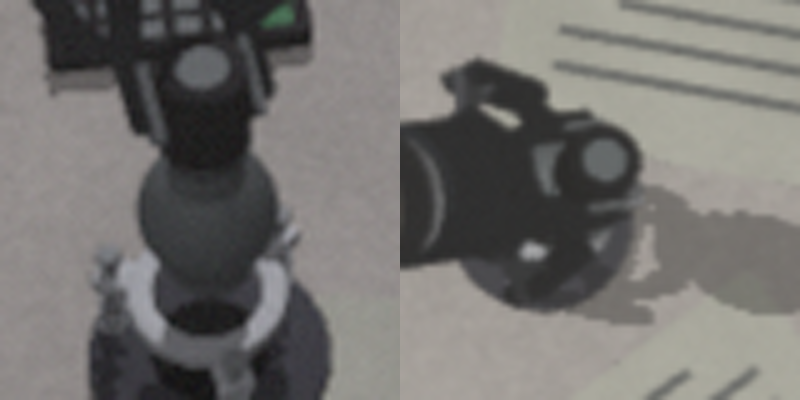

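```bash
python3 - <<'E'
from fl import *
z=.128+.105; print(ray('side6',312.6,233.2,z),ray('top6',405.8,206.6,z),'bulb side ray',ray('side6',272+208/5,220+207/5,.128))
# depth-based cap top
P=cloud('side6')[225:242,303:323].reshape(-1,3);Q=P[abs(P[:,2]-z)<.006];print(Q.mean(0),Q.min(0),Q.max(0))
P=cloud('top6')[198:216,397:416].reshape(-1,3);Q=P[abs(P[:,2]-z)<.006];print(Q.mean(0),Q.min(0),Q.max(0))
E
```

```text
[ 0.527 -0.227  0.233] [ 0.526 -0.226  0.233] bulb side ray [ 0.527 -0.226  0.128]
[ 0.527 -0.227  0.232] [ 0.506 -0.248  0.227] [ 0.551 -0.203  0.237]
[ 0.527 -0.224  0.233] [ 0.503 -0.246  0.227] [ 0.551 -0.202  0.239]
```

```bash
python3 -m creep '[[-2,-1,-6,0,0,0],[-2,-1,-14,0,0,0],[-2,-1,-22,0,0,0],[-2,-1,-30,0,0,0],[-2,-1,-36,0,0,0],[-2,-1,-36,0,0,0],[-2,-1,-36,0,0,0]]'; python3 - <<'E'
from fl import *
print(cur()[0])
cap('side','side7'); crop('side7',312,265,50,6,'c7')
print('bulb',bulb('side7',290,335,265,300,np.array([.5255,-.226,.09])))
E
```

```text
clock: 6.88
ee_pos: [0.5273, -0.2354, 0.1602]
tool_rot: [-3.138, 0.875, 1.81]
force: [-0.4, 0.2, -1.1]
opening: 0.464
{'clock': 6.8833, 'q': array([-0.143, -0.165, -0.493,  0.829, -0.795,  1.015]), 'joint_vel': array([ 0.001, -0.01 ,  0.027, -0.003, -0.007, -0.001]), 'effort': array([  0.018, -28.449,  34.826,  -3.103,  -2.681,   0.   ]), 'ee_pos': array([ 0.527, -0.235,  0.16 ]), 'tool_rot': array([-3.138,  0.875,  1.81 ]), 'force': array([-0.382,  0.248, -1.15 ]), 'moment': array([1.138, 0.298, 0.015]), 'opening': 0.46361801443317835}
bulb (array([ 0.526, -0.228,  0.089]), 570, np.float64(0.0023421147342298845))
```

View pics/c7.png

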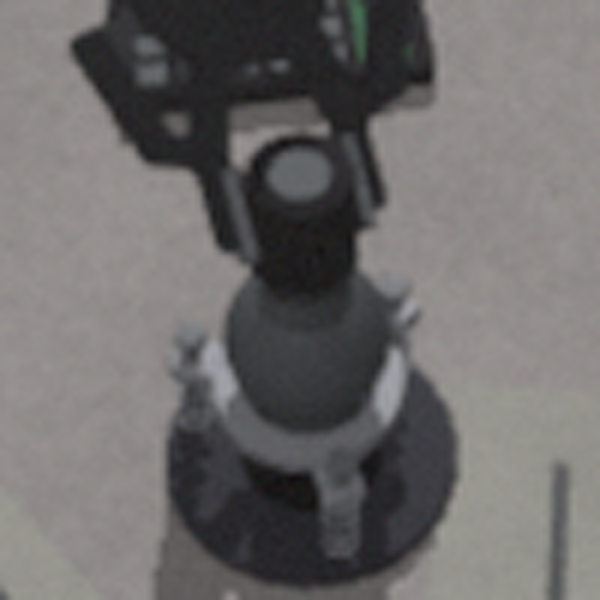

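```bash
python3 -m creep '[[0,0,-2,0,0,0],[0,0,-4,0,0,0],[0,0,-6,0,0,0],[0,0,-8,0,0,0],[0,0,-10,0,0,0],[0,0,-10,0,0,0]]' 0 120; python3 -m creep '[[0,0,-2,0,0,0],[0,0,-4,0,0,0],[0,0,-6,0,0,0],[0,0,-6,0,0,0]]';python3 -m creep '[[0,0,-2,0,0,0],[0,0,-4,0,0,0],[0,0,-6,0,0,0],[0,0,-6,0,0,0]]'
```

```text
clock: 7.43
ee_pos: [0.5279, -0.2357, 0.1516]
tool_rot: [-3.14, 0.876, 1.808]
force: [-0.7, 1.2, -0.7]
opening: 0.455
clock: 7.77
ee_pos: [0.5281, -0.2359, 0.1463]
tool_rot: [-3.141, 0.878, 1.807]
force: [-3.1, 2.1, 4.9]
opening: 0.456
clock: 8.1
ee_pos: [0.5282, -0.236, 0.1409]
tool_rot: [-3.141, 0.879, 1.806]
force: [-4.1, 4.0, 6.5]
opening: 0.457
```

```bash
python3 -m creep '[[-1,1,-2,0,0,0],[-1.5,1.5,-4,0,0,0],[-1.5,1.5,-6,0,0,0],[-1.5,1.5,-6,0,0,0]]';python3 -m creep '[[0,0,-2,0,0,0],[0,0,-4,0,0,0],[0,0,-6,0,0,0],[0,0,-6,0,0,0]]'
```

```text
clock: 8.43
ee_pos: [0.5275, -0.2351, 0.1369]
tool_rot: [3.138, 0.882, 1.802]
force: [-2.6, 3.1, 5.8]
opening: 0.454
clock: 8.77
ee_pos: [0.5278, -0.2356, 0.1324]
tool_rot: [3.137, 0.885, 1.801]
force: [-5.0, 4.0, 8.5]
opening: 0.456
```

```bash
python3 -m creep '[[-1,1,-2,0,0,0],[-1,1,-4,0,0,0],[-1,1,-6,0,0,0],[-1,1,-6,0,0,0]]';python3 -m creep '[[0,0,-2,0,0,0],[0,0,-4,0,0,0],[0,0,-6,0,0,0],[0,0,-6,0,0,0]]'; python3 - <<'E'
from fl import *
for n in ('side','top'): cap(n,n+'8')
crop('side8',312,270,45,6,'c8')
print('bulb',bulb('side8',290,335,270,310,np.array([.5255,-.226,.062])))
P=cloud('side8')[230:265,300:325].reshape(-1,3);Q=P[abs(P[:,2]-.167)<.006];print(Q.mean(0),len(Q))
E
```

```text
clock: 9.1
ee_pos: [0.5275, -0.2352, 0.1289]
tool_rot: [3.134, 0.889, 1.798]
force: [-6.1, 4.6, 8.9]
opening: 0.454
clock: 9.43
ee_pos: [0.5283, -0.2365, 0.1288]
tool_rot: [3.133, 0.898, 1.796]
force: [-12.2, 10.9, 19.3]
opening: 0.453
bulb (array([ 0.526, -0.229,  0.059]), 596, np.float64(0.0015777838952314056))
[ 0.529 -0.222  0.166] 303
```

View pics/c8.png

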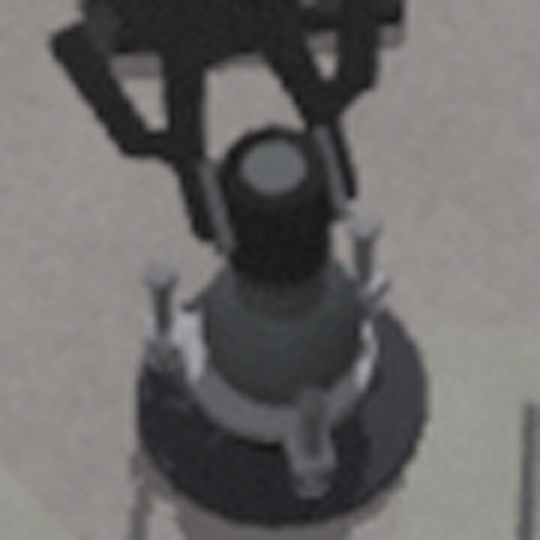

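```bash
python3 - <<'E'
from fl import *
T=ray('side8',312.7,252.5,.165); print(T, ray('side8',267+283/6,225+340/6,.0605), cur()[1],cur()[0]['tool_rot'],cur()[0]['force'])
E
python3 -m creep '[[-0.5,0.5,-1,0.01,0.002,0],[-1,1,-2,0.02,0.004,0],[-1,1,-2,0.02,0.004,0],[-1,1,-2,0.02,0.004,0]]'
```

```text
[ 0.526 -0.228  0.165] [ 0.526 -0.238  0.06 ] [ 0.528 -0.236  0.129] [3.133 0.898 1.796] [-11.111  11.03   19.434]
clock: 9.87
ee_pos: [0.5277, -0.2361, 0.1294]
tool_rot: [3.131, 0.881, 1.793]
force: [-6.7, 4.9, 9.1]
opening: 0.453
```

```bash
python3 -m creep '[[-1,1,-3,0,0,0],[-1.5,1.5,-6,0.005,0,0],[-1.5,1.5,-8,0.01,0.002,0],[-1.5,1.5,-8,0.01,0.002,0],[-1.5,1.5,-8,0.01,0.002,0]]'
```

```text
clock: 10.28
ee_pos: [0.5277, -0.2366, 0.1286]
tool_rot: [3.125, 0.881, 1.786]
force: [-10.3, 7.3, 18.6]
opening: 0.454
```

```bash
python3 -m creep '[[-2,2,-4,0,0,0],[-4,3,-9,0,0,0],[-4,3,-9,0,0,0],[-4,3,-9,0,0,0]]';  python3 - <<'E'
from fl import *
for n in ('side','top','wrist'): cap(n,n+'9')
crop('side9',312,270,45,6,'c9a'); crop('top9',400,215,45,6,'c9b')
a=cv2.imread('pics/c9a.png');b=cv2.imread('pics/c9b.png'); cv2.imwrite('pics/c9.png',cv2.resize(np.hstack([a,b]),(800,400)))
print(cur()[1],cur()[0]['tool_rot'],cur()[0]['force'])
print('bulb',bulb('side9',290,335,270,310,np.array([.5255,-.226,.062])))
for c in ('side9','top9'):
    P=cloud(c)[200:300,280:450].reshape(-1,3); Q=P[abs(np.hypot(P[:,0]-.525,P[:,1]+.2265)-.0355)<.003]; Q=Q[(Q[:,2]>.02)&(Q[:,2]<.075)]; print(c,len(Q),np.histogram(Q[:,2],bins=np.arange(.02,.076,.005)))
E
```

```text
clock: 10.62
ee_pos: [0.5266, -0.2356, 0.1281]
tool_rot: [3.113, 0.893, 1.774]
force: [-9.3, 8.5, 19.3]
opening: 0.455
[ 0.527 -0.236  0.128] [3.113 0.893 1.774] [-8.494  8.284 18.916]
bulb (array([ 0.526, -0.228,  0.059]), 607, np.float64(0.0015325745605001204))
side9 229 (array([ 0,  1,  3, 56, 49,  4, 13, 21, 37, 24, 21]), array([0.02 , 0.025, 0.03 , 0.035, 0.04 , 0.045, 0.05 , 0.055, 0.06 ,
       0.065, 0.07 , 0.075]))
top9 20 (array([ 0,  0,  0,  8, 10,  0,  0,  1,  0,  1,  0]), array([0.02 , 0.025, 0.03 , 0.035, 0.04 , 0.045, 0.05 , 0.055, 0.06 ,
       0.065, 0.07 , 0.075]))
```

View pics/c9.png

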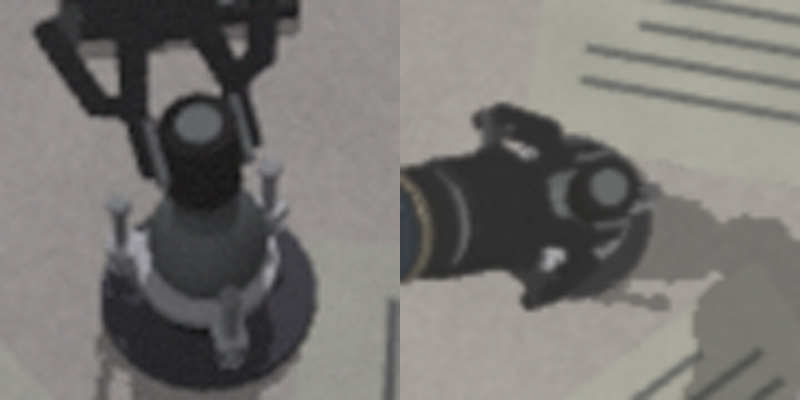

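View pics/wrist9.png

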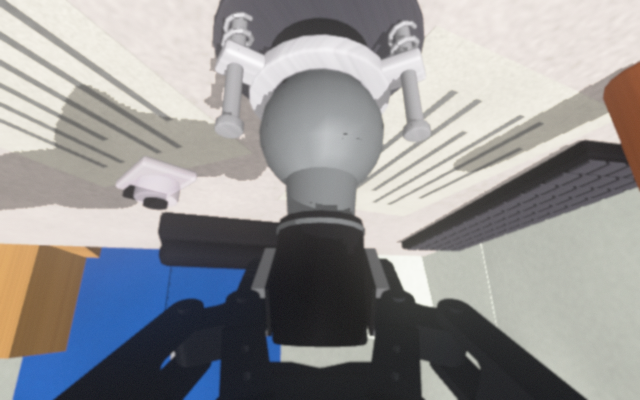

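```bash
python3 - <<'E'
from plan import *
R0=Rn.from_euler('xyz',[3.138,-.82,1.795]); a=np.radians(-77.3);d=np.radians(7)
ax=R0.inv().apply([np.cos(a)*np.cos(d),np.sin(a)*np.cos(d),-np.sin(d)])
for e in ([-3.135,.873,1.812],[3.113,.893,1.774],cur()[0]['tool_rot']):
    v=Rn.from_euler('xyz',e).apply(ax); print(v,np.degrees(np.arccos(v[2])))
s=cur()[0]; print(s['force'],s['ee_pos'],s['joint_vel'])
T=ray('side9',267+199/400*90,225+124/400*90,.164); print(T)
E
```

```text
[0.004 0.001 1.   ] 0.23014675588431147
[-0.022  0.016  1.   ] 1.5572437593997939
[-0.022  0.016  1.   ] 1.5641216785652823
[-8.494  8.284 18.916] [ 0.527 -0.236  0.128] [-0.002 -0.001  0.    -0.001  0.    -0.001]
[ 0.524 -0.228  0.164]
```

```bash
python3 -m creep '[[-1,1,-4,0.01,0.012,0],[-2,1.5,-9,0.02,0.025,0],[-2,1.5,-9,0.025,0.03,0],[-2,1.5,-9,0.025,0.03,0],[-2,1.5,-9,0.025,0.03,0],[-2,1.5,-9,0.025,0.03,0]]';  python3 - <<'E'
from plan import *
R0=Rn.from_euler('xyz',[3.138,-.82,1.795]); a=np.radians(-77.3);d=np.radians(7)
ax=R0.inv().apply([np.cos(a)*np.cos(d),np.sin(a)*np.cos(d),-np.sin(d)])
s=cur()[0]; v=Rn.from_euler('xyz',s['tool_rot']).apply(ax); print(v,np.degrees(np.arccos(v[2]))); print(s['force'],s['moment'],s['q'])
E
```

```text
clock: 11.27
ee_pos: [0.5279, -0.2363, 0.128]
tool_rot: [3.138, 0.875, 1.791]
force: [-7.6, 7.1, 19.3]
opening: 0.456
[-0.003  0.001  1.   ] 0.18476904571813488
[-7.564  7.136 19.306] [-0.993  0.867 -0.946] [-0.142 -0.127 -0.525  0.766 -0.798  1.034]
```

Upright within about 0.2°, with about 21 N of downward push. I'll take one last look, hold for a moment, then hand in.

```bash
python3 - <<'E'
from fl import *
cap('side','side10')
for n in('side',): pass
P=cloud('side10')[200:310,280:345].reshape(-1,3); Q=P[abs(np.hypot(P[:,0]-.525,P[:,1]+.2265)-.0355)<.003]; Q=Q[(Q[:,2]>.03)&(Q[:,2]<.047)]; print(np.median(Q[:,2]),len(Q))
print('bulb',bulb('side10',290,335,270,310,np.array([.5255,-.226,.062])))
s=sensors.get_state(); print(s['force'],s['ee_pos'],s['opening'])
E
```

```text
0.03957911462283559 106
bulb (array([ 0.526, -0.228,  0.059]), 602, np.float64(0.001552522692313478))
[-8.13   7.818 20.011] [ 0.528 -0.236  0.128] 0.45658682552788904
```

View pics/side10.png

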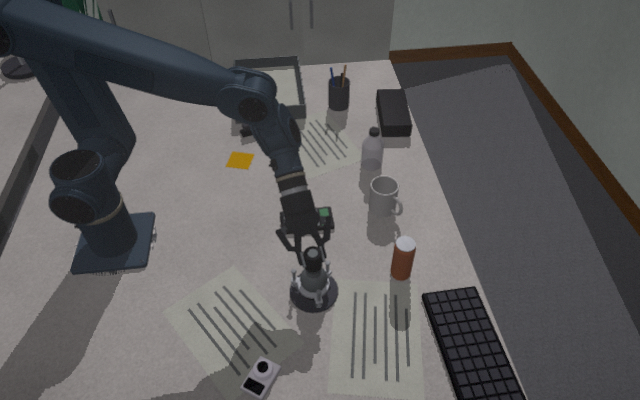

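The flask is seated at about (313, 285), with the cap in the jaws at (313, 258). The bystanders are where they were, and the ring top measures 39.6 mm against 40 mm at the stop.

```bash
python3 -c "
from plant import r
print(r.finish_job())"
```

```text
the job is handed in; nothing more can be done
None
```

I gripped the flask by its cap, lifted it and turned it upright. I then set it foot first into the cradle ring, pressed it down to the stop, and handed the job in while still holding it there at about 11.3 s.

Last checks before handing in:
- **Ring:** its top measured 39.6 mm above the desk, against 40 mm at the stop. Vertical force on the tool was about 20 N, against the 11–12 N that takes the ring to the stop. The tool went no lower as the force rose.
- **Flask:** upright to about 0.2° by the tool pose, assuming no slip in the grip. The grip opening had not changed (0.456). My first press had left the flask tilted about 1.6°, which I corrected.
- **Bystanders:** the mug, can, bottle and calculator looked unmoved in the last side picture. I judged that by eye and did not measure it, and the arm partly hid the stapler. The clear shell part I never identified for certain.

Two readings were not ideal. A sideways force of about 11 N on the tool remained at the end. The side and top cameras disagreed by up to about 4 mm on where the ring was, so I aimed between them.

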